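Seat the specimen jars, clean before infectious

ROBOT

A 6-joint arm with a two-finger parallel gripper is mounted at the origin on the work surface. World frame = base frame: x ahead of the robot, y to its left, z up, the work surface at z = 0. Lengths are in m, angles in rad, forces in N, time in s.
With the tool pointing down it reaches from about 0.35 to 0.85 m from the base axis. Payload 8.1 kg.
Tool frame: the origin (TCP) lies between the finger pads; the fingertips stand 17 mm ahead of it and the grasp point (between the pads) lies 2 mm behind it (bot.tip_extent is the distance from the TCP to the fingertips, in m); z points along the fingers, y is the line along which they close (so a half turn about z gives the same grasp; the last joint's range is limited). The gripper opens to 85 mm and grips with 20 to 120 N. Pads are 22 mm wide; open, the fingers measure 114 mm over their backs; the gripper's body (76 mm by 85 mm) begins 54 mm behind the grasp point. The pads swing forward as they close: fully open they stand 13 mm farther back than shut.
Start: joints at [1.034, 0.13, 1.488, -0, 1.523, -0.085], TCP at [0.262, 0.54, 0.248] pointing down, gripper open.
Joint ranges: [-2.96, 2.96], [-0.89, 2.26], [0.02, 2.5], [-1.34, 4.48], [0, 2.73], [-2.66, 2.66]. Speed limits (rad/s): [2.39, 2.39, 2.79, 3.14, 3.14, 3.14].

INTERFACE

Orientations are given as a unit quaternion [x, y, z, w].
In Python, from plant import sense, cams, job, find_in, outline_of, bot gives the robot as it stands.
- The arm moves only by the shell command python3 -m handwheel 'ROWS' [FORCE]. ROWS is a JSON object of lists of equal length, an entry for each row: "slide": the shift along the tool's x, y, z each as a share of 0.2 m, from -1 to 1, a list of three; "dr": the turn, a rotation vector about the tool's x, y, z each as a share of 0.1 rad, from -1 to 1, a list of three; "claw": the opening, from 0 (shut) to 1 (fully open). A call has 1 to 20 rows; each row shifts and turns the commanded pose from where the row before left it, along the tool's axes as they then stand; what a row does not reach is not made up. A row lasts 1/12 s, in which the tool goes at most 41.7 mm and 7.16 degrees, less where a joint would pass 70% of its speed; a pose out of reach is approached as far as the arm can. A call with a number of a shift or a turn outside -1 to 1 is refused whole. A call with a gripper value outside its range is refused whole. The fingers move at their own pace and stop on an object; FORCE is the grip in N (left out, the last holds). Time passes only in rows, so rows that do not move let the fingers close. It gives the time, the measured TCP pose, the force, the opening and the grip force at its end, in the units of the state.
- sense(): the state, without advancing time (a new reading comes with each control period).
- cams.read_camera(name): name is "scene" or "top"; returns (picture, depth): 480x640x3 uint8, red, green, blue; 480x640 float32, m along the optical axis (not along the pixel's ray), 0 where there is no reading.
- cams.calibration(name): a dict with "fx", "fy", "cx", "cy" (pixels), "camera_from_world" (4x4, takes a point from world to camera coordinates). Camera axes: x right, y up, looking along -z (the intrinsics and any distortion apply to the point x, -y, -z); pixel columns grow to the right and rows downward; lengths in m; the calibration is good to about 2 mm. A picture is of the moment at which its call begins. calibration takes no time and is no camera call.
- job.finish_job(): hands the job in; it is judged then, once.
Trained networks look in the newest picture that a camera, given by its name, has taken for a name from the list of things; names that differ only in an ending like _2 or _b are one class to them, and where a whole thing is asked for, a point or a joint stands for the part that bears it (a point fixed in the world has none). Each returns a list of dicts, best first, with "score" (0 to 1); they miss things now and then, are a little off and sometimes report something else, mostly with a low value. They report only what shows in the picture. A call takes as long as a camera call. They do not tell look-alikes from the thing itself.
- find_in(camera, target): "extent" ([left, top, right, bottom] in pixels, round what is visible of it).
- outline_of(camera, target): "region" (480x640 bool, what is visible of it) and "extent" ([left, top, right, bottom] in pixels, round what is visible of it).
The state is a dict: "t": time; "joint_pos": joint angles; "joint_velocities": joint speeds; "joint_efforts": joint torques, N m; "position": TCP position; "eef_rot": TCP orientation; "force": force on the tool from outside, world axes, zero at the start; "wrist_torque": the same for the moment, N m; "gripper_width": finger opening in m; "gripper_force": force on a finger pad.
Only numpy, scipy, OpenCV 4.12 (cv2) and the standard library are available. Lean on these libraries where they do the work, as an engineer would, in place of code of your own. Each camera call takes 0.05 s, during which the arm holds its last target. There are 200 camera calls.

TASK

Stand each of the four specimen jars upright in the round seat of its own colour and size: large jars in the wide seats, small jars in the narrow ones. Seat both blue-lidded (clean) jars and let go of them before you move either red-lidded (infectious) one. Keep the jars upright all the way, and leave the two amber bottles standing where they are.

Things in the scene. Friction and masses are not known exactly. Their poses are not given: they have to be found in the camera images.
- jar_blue_large_center (a point): large specimen jar with a blue lid: an upright straight-sided white cylinder, 58 mm across and 76 mm high, the top 16 mm being the full-width blue lid (same diameter); loose, standing on the bench, mass 0.11 to 0.22 kg. The point is its centre, 38 mm above its underside; z is up the jar.
- jar_blue_small_center (a point): small specimen jar with a blue lid: an upright straight-sided white cylinder, 40 mm across and 64 mm high, the top 16 mm being the full-width blue lid (same diameter); loose, standing on the bench, mass 0.056 to 0.11 kg. The point is its centre, 32 mm above its underside; z is up the jar.
- jar_red_large_center (a point): large specimen jar with a red lid: an upright straight-sided white cylinder, 58 mm across and 76 mm high, the top 16 mm being the full-width red lid (same diameter); loose, standing on the bench, mass 0.11 to 0.22 kg. The point is its centre, 38 mm above its underside; z is up the jar.
- jar_red_small_center (a point): small specimen jar with a red lid: an upright straight-sided white cylinder, 40 mm across and 64 mm high, the top 16 mm being the full-width red lid (same diameter); loose, standing on the bench, mass 0.056 to 0.11 kg. The point is its centre, 32 mm above its underside; z is up the jar.
- seat_blue_large: wide blue seat, for the large blue-lidded jar: a shallow round blue dish with a black floor, fixed to the bench; outside 82 mm across, inside 76 mm across, floor 4 mm above the bench, rim 3 mm thick with its top 12 mm above the bench. Origin: centre of its underside, on the bench; z up. A seated jar stands upright on the floor inside the rim.
- seat_blue_small: narrow blue seat, for the small blue-lidded jar: a shallow round blue dish with a black floor, fixed to the bench; outside 62 mm across, inside 56 mm across, floor 4 mm above the bench, rim 3 mm thick with its top 12 mm above the bench. Origin: centre of its underside, on the bench; z up. A seated jar stands upright on the floor inside the rim.
- seat_red_large: wide red seat, for the large red-lidded jar: a shallow round red dish with a black floor, fixed to the bench; outside 82 mm across, inside 76 mm across, floor 4 mm above the bench, rim 3 mm thick with its top 12 mm above the bench. Origin: centre of its underside, on the bench; z up. A seated jar stands upright on the floor inside the rim.
- seat_red_small: narrow red seat, for the small red-lidded jar: a shallow round red dish with a black floor, fixed to the bench; outside 62 mm across, inside 56 mm across, floor 4 mm above the bench, rim 3 mm thick with its top 12 mm above the bench. Origin: centre of its underside, on the bench; z up. A seated jar stands upright on the floor inside the rim.
- bottle_blue: amber reagent bottle with a narrow blue cap, 50 mm across and 105 mm high, with a shoulder and neck; loose, a bystander that stays where it is. Origin: centre of its underside; z up.
- bottle_red: amber reagent bottle with a narrow red cap, 50 mm across and 105 mm high, with a shoulder and neck; loose, a bystander that stays where it is. Origin: centre of its underside; z up.
Mind the look-alikes: they are no part of the job. What is shaped like the part that bears jar_blue_small_center but yellow is not meant. What is shaped like the part that bears jar_red_small_center but turquoise is not meant.

How it is judged:
By the outcome, as a careful person would: the job done as asked, in the order asked, and still so for the second after the job is handed in, with the robot touching nothing.
It also fails if it takes over 104 s, if anything falls off the work surface, if the arm or the gripper's body presses on something with over 40 N, if the wrist force passes 120 N, or if a joint passes its speed limit or range.

## Working session

There is one attempt and no reset: what is moved stays moved. The work goes in short steps, Python scripts to look and compute and a shell command to move; the robot and the scene stay as the last step left them, time stands still between calls to the robot, and variables do not carry over. Pictures are saved under pics/ and viewed, at most 14 in all, crops included, and the job is handed in when it is done.

```bash
mkdir -p pics; ls; python3 - <<'E'
from plant import sense, cams, bot
import cv2, numpy as np
for c in ("top","scene"):
    p,d=cams.read_camera(c); cv2.imwrite(f"pics/{c}0.png",p[:,:,::-1]); np.savez(f"{c}0.npz",p=p,d=d)
    k=cams.calibration(c); print(c,{a:(np.round(np.array(b),3).tolist()) for a,b in k.items()})
s=sense(); print(s)
E
```

```text
pics
top {'fx': 515.43, 'fy': 515.43, 'cx': 319.782, 'cy': 243.684, 'camera_from_world': [[0.008, -1.0, 0.018, -0.039], [0.985, 0.011, 0.172, -0.569], [-0.173, 0.017, 0.985, -0.881], [0.0, 0.0, 0.0, 1.0]]}
scene {'fx': 501.833, 'fy': 501.833, 'cx': 320.881, 'cy': 234.391, 'camera_from_world': [[-0.422, 0.907, -0.011, 0.254], [-0.617, -0.278, 0.736, 0.293], [0.665, 0.317, 0.677, -1.28], [0.0, 0.0, 0.0, 1.0]]}
{'t': 0.1, 'joint_pos': array([ 1.03358886e+00,  1.31113469e-01,  1.48917301e+00, -1.17787104e-05,
        1.52299270e+00, -8.53686008e-02]), 'joint_velocities': array([-1.03336136e-04, -1.49944488e-03, -3.28826870e-03, -1.22525737e-03,
       -5.55483950e-04,  9.50859878e-06]), 'joint_efforts': array([ 9.59599565e-04, -5.70951498e+01, -5.01941693e+01, -1.57047152e-04,
        8.27105774e-03, -5.18877187e-05]), 'position': array([0.26169957, 0.53940166, 0.24733124]), 'eef_rot': array([ 2.24002166e-01,  9.74588282e-01, -8.04535582e-04, -2.52678578e-04]), 'force': array([ 0.11188355, -0.11877901, -0.25164963]), 'wrist_torque': array([-0.03875756,  0.03893548, -0.017456  ]), 'gripper_force': 0.0, 'gripper_width': 0.08569144615813268}
```

View pics/top0.png

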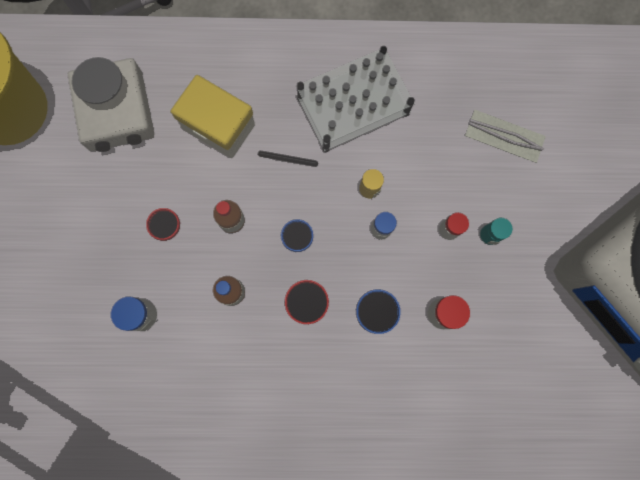

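View pics/scene0.png

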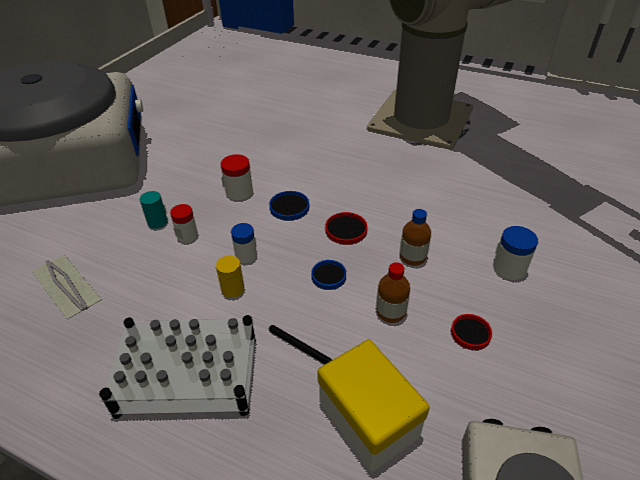

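The top view shows the lids: large blue (129,313), small blue (385,223), large red (452,312) and small red (457,223). The seats are small red (163,224), small blue (297,235), large red (306,302) and large blue (378,311). The amber bottles are at (228,214) and (227,290). The scene view agrees, and the yellow and turquoise jars are look-alikes.

```bash
cat > look.py <<'E'
import numpy as np, cv2
from plant import cams, outline_of, find_in
NAMES={"jar_blue_large_center":.076,"jar_blue_small_center":.064,"jar_red_large_center":.076,"jar_red_small_center":.064,
"seat_blue_large":.012,"seat_blue_small":.012,"seat_red_large":.012,"seat_red_small":.012,"bottle_blue":.105,"bottle_red":.105}
def world(c,d):
    k=cams.calibration(c); v,u=np.mgrid[:480,:640]
    P=np.stack([(u-k["cx"])/k["fx"]*d,-(v-k["cy"])/k["fy"]*d,-d,np.ones_like(d)],-1)
    return (P@np.linalg.inv(k["camera_from_world"]).T)[...,:3]
def measure(c,names):
    _,d=cams.read_camera(c); W=world(c,d)
    for n in names:
        for r in outline_of(c,n)[:2]:
            m=r["region"]&(d>0); z=W[...,2]; h=NAMES[n]
            q=W[m&(abs(z-h)<.006)]
            if len(q)<15: print(n,c,round(r["score"],2),"few",len(q),r["extent"]); continue
            (x,y),R=cv2.minEnclosingCircle(q[:,:2].astype(np.float32))
            print(n,c,round(r["score"],2),"xy %.4f %.4f R %.4f ztop %.4f"%(x,y,R,np.median(q[:,2])),np.round(r["extent"]).astype(int))
E
python3 - <<'E'
from look import *
for c in ("top","scene"): measure(c,NAMES)
E
```

```text
jar_blue_large_center top 0.61 xy 0.4408 0.2936 R 0.0292 ztop 0.0771 [109 299 157 330]
jar_blue_small_center top 0.76 xy 0.6868 -0.1282 R 0.0204 ztop 0.0651 [359 169 382 196]
jar_blue_small_center top 0.59 xy 0.6077 -0.1498 R 0.0203 ztop 0.0652 [372 214 394 240]
jar_red_large_center top 0.61 xy 0.4482 -0.2631 R 0.0292 ztop 0.0773 [428 295 468 329]
jar_red_small_center top 0.94 xy 0.5986 -0.3579 R 0.0198 ztop 0.0652 [481 219 513 246]
jar_red_small_center top 0.6 xy 0.6071 -0.2802 R 0.0199 ztop 0.0651 [436 213 467 239]
seat_blue_large top 0.58 xy 0.4509 -0.1420 R 0.0407 ztop 0.0077 [357 288 401 334]
seat_blue_small top 0.72 xy 0.5917 0.0098 R 0.0309 ztop 0.0079 [283 220 312 254]
seat_red_large top 0.79 xy 0.4672 -0.0098 R 0.0407 ztop 0.0075 [284 281 328 325]
seat_red_small top 0.66 xy 0.6113 0.2622 R 0.0316 ztop 0.0080 [147 210 178 241]
bottle_blue top 0.86 xy 0.4839 0.1294 R 0.0120 ztop 0.1060 [212 274 247 305]
bottle_red top 0.81 xy 0.6205 0.1348 R 0.0122 ztop 0.1060 [210 199 244 233]
jar_blue_large_center scene 0.71 xy 0.4421 0.2934 R 0.0296 ztop 0.0768 [494 227 537 279]
jar_blue_la
[... 283 characters left out ...]
91 R 0.0215 ztop 0.0644 [139 189 167 227]
jar_red_small_center scene 0.66 xy 0.6078 -0.2793 R 0.0218 ztop 0.0644 [168 204 201 242]
seat_blue_large scene 0.65 xy 0.4513 -0.1426 R 0.0428 ztop 0.0082 [270 190 310 220]
seat_blue_small scene 0.6 xy 0.5923 0.0099 R 0.0326 ztop 0.0093 [313 260 349 287]
seat_red_large scene 0.83 xy 0.4678 -0.0109 R 0.0435 ztop 0.0081 [325 214 368 246]
seat_red_small scene 0.8 xy 0.6118 0.2631 R 0.0317 ztop 0.0088 [451 317 493 351]
seat_red_small scene 0.45 xy 0.4513 -0.1426 R 0.0428 ztop 0.0082 [270 188 310 221]
bottle_blue scene 0.84 xy 0.4866 0.1288 R 0.0117 ztop 0.1052 [400 210 429 264]
bottle_red scene 0.88 xy 0.6217 0.1340 R 0.0128 ztop 0.1052 [378 262 414 322]
```

```bash
python3 -m handwheel '{"slide":[[0,0,0],[0,0,0],[0,0,0],[0,0,0],[0,0,0],[-0.075,-0.1025,0],[-0.075,-0.1025,0],[-0.075,-0.1025,0],[-0.075,-0.1025,0],[-0.075,-0.1025,0],[-0.075,-0.1025,0],[-0.075,-0.1025,0],[-0.075,-0.1025,0],[-0.075,-0.1025,0],[-0.075,-0.1025,0],[-0.075,-0.1025,0],[-0.075,-0.1025,0],[0,0,0],[0,0,0]],"dr":[[0,0,-0.9],[0,0,-0.9],[0,0,-0.9],[0,0,-0.9],[0,0,-0.92],[0,0,0],[0,0,0],[0,0,0],[0,0,0],[0,0,0],[0,0,0],[0,0,0],[0,0,0],[0,0,0],[0,0,0],[0,0,0],[0,0,0],[0,0,0],[0,0,0]],"claw":[1,1,1,1,1,1,1,1,1,1,1,1,1,1,1,1,1,1,1]}' 40
```

```text
t: 2.78
position: [0.4426, 0.2929, 0.2483]
eef_rot: [0.001, 1.0, 0.0, 0.0]
force: [-0.1, -0.4, -0.2]
gripper_width: 0.0855
gripper_force: 0.0
```

```bash
python3 -m handwheel '{"slide":[[0.005,0.003,0.1],[0,0,0.1],[0,0,0.1],[0,0,0.1],[0,0,0.1],[0,0,0.1],[0,0,0.1],[0,0,0.1],[0,0,0.1],[0,0,0.1],[0,0,0],[0,0,0],[0,0,0],[0,0,0],[0,0,0],[0,0,0],[0,0,0],[0,0,0],[0,0,0],[0,0,0]],"dr":[[0,0,0],[0,0,0],[0,0,0],[0,0,0],[0,0,0],[0,0,0],[0,0,0],[0,0,0],[0,0,0],[0,0,0],[0,0,0],[0,0,0],[0,0,0],[0,0,0],[0,0,0],[0,0,0],[0,0,0],[0,0,0],[0,0,0],[0,0,0]],"claw":[1,1,1,1,1,1,1,1,1,1,1,0.4,0.4,0.4,0.4,0.4,0.4,0.4,0.4,0.4]}' 40
```

```text
t: 4.45
position: [0.4422, 0.2953, 0.0502]
eef_rot: [-0.0, 1.0, 0.001, 0.001]
force: [-1.2, 2.0, 6.8]
gripper_width: 0.0573
gripper_force: 43.1
```

```bash
python3 -m handwheel '{"slide":[[0,0,-0.05],[0,0,-0.1],[0,0,-0.1],[0,0,-0.1],[0,0,-0.1],[0,0,-0.1],[0,0,-0.1],[0,0,-0.1],[0,0,-0.05],[0,-0.05,0],[0,-0.1,0],[0,-0.1,0],[0,-0.1,0],[0,-0.1,0],[0,-0.1,0],[0,-0.1,0],[0,-0.1,0],[0,-0.1,0],[0,-0.1,0],[0,-0.1,0]],"dr":[[0,0,0],[0,0,0],[0,0,0],[0,0,0],[0,0,0],[0,0,0],[0,0,0],[0,0,0],[0,0,0],[0,0,0],[0,0,0],[0,0,0],[0,0,0],[0,0,0],[0,0,0],[0,0,0],[0,0,0],[0,0,0],[0,0,0],[0,0,0]],"claw":[0.4,0.4,0.4,0.4,0.4,0.4,0.4,0.4,0.4,0.4,0.4,0.4,0.4,0.4,0.4,0.4,0.4,0.4,0.4,0.4]}'
python3 -m handwheel '{"slide":[[-0.01,-0.1,0],[-0.01,-0.1,0],[-0.01,-0.1,0],[-0.01,-0.1,0],[-0.005,-0.1,0],[0,-0.1,0],[0,-0.1,0],[0,-0.1,0],[0,-0.1,0],[0,-0.1,0],[0,-0.1,0],[0,-0.035,0],[0,0,0],[0,0,0],[0,0,0],[0,0,0]],"dr":[[0,0,0],[0,0,0],[0,0,0],[0,0,0],[0,0,0],[0,0,0],[0,0,0],[0,0,0],[0,0,0],[0,0,0],[0,0,0],[0,0,0],[0,0,0],[0,0,0],[0,0,0],[0,0,0]],"claw":[0.4,0.4,0.4,0.4,0.4,0.4,0.4,0.4,0.4,0.4,0.4,0.4,0.4,0.4,0.4,0.4]}'
```

```text
t: 6.12
position: [0.4398, 0.0828, 0.2067]
eef_rot: [-0.0, 1.0, -0.0, -0.001]
force: [0.7, -0.4, -1.7]
gripper_width: 0.0575
gripper_force: 43.0
t: 7.45
position: [0.45, -0.1416, 0.2081]
eef_rot: [-0.001, 1.0, 0.0, -0.0]
force: [0.1, 0.2, -1.0]
gripper_width: 0.0573
gripper_force: 43.1
```

```bash
python3 -m handwheel '{"slide":[[-0.005,0,0.05],[0,0,0.1],[0,0,0.1],[0,0,0.1],[0,0,0.1],[0,0,0.1],[0,0,0.1],[0,0,0.05],[0,0,0.03],[0,0,0.02],[0,0,0.015],[0,0,0],[0,0,0],[0,0,0],[0,0,0]],"dr":[[0,0,0],[0,0,0],[0,0,0],[0,0,0],[0,0,0],[0,0,0],[0,0,0],[0,0,0],[0,0,0],[0,0,0],[0,0,0],[0,0,0],[0,0,0],[0,0,0],[0,0,0]],"claw":[0.4,0.4,0.4,0.4,0.4,0.4,0.4,0.4,0.4,0.4,0.4,0.4,0.4,0.4,0.4]}'
```

```text
t: 8.7
position: [0.4517, -0.1428, 0.0561]
eef_rot: [-0.0, 1.0, -0.0, 0.001]
force: [1.3, -0.2, -1.4]
gripper_width: 0.0574
gripper_force: 43.1
```

```bash
python3 -m handwheel '{"slide":[[0,0,0.01],[0,0,0],[0,0,0],[0,0,0],[0,0,0],[0,0,0],[0,0,0],[0,0,0],[0,0,-0.05],[0,0,-0.1],[0,0,-0.1],[0,0,-0.1],[0,0,-0.1],[0,0,-0.1],[0,0,-0.1],[0,0,0],[0,0,0]],"dr":[[0,0,0],[0,0,0],[0,0,0],[0,0,0],[0,0,0],[0,0,0],[0,0,0],[0,0,0],[0,0,0],[0,0,0],[0,0,0],[0,0,0],[0,0,0],[0,0,0],[0,0,0],[0,0,0],[0,0,0]],"claw":[0.4,0.4,1,1,1,1,1,1,1,1,1,1,1,1,1,1,1]}'
python3 -m handwheel '{"slide":[[-0.1,0,0],[-0.1,0,0],[-0.1,0,0],[-0.1,0,0],[-0.1,0,0],[-0.1,0,0],[-0.1,-0.015,0],[-0.08,-0.018,0],[0,0,0],[0,0,0],[0,0,0]],"dr":[[0,0,0],[0,0,0],[0,0,0],[0,0,0],[0,0,0],[0,0,0],[0,0,0],[0,0,0],[0,0,0],[0,0,0],[0,0,0]],"claw":[1,1,1,1,1,1,1,1,1,1,1]}'
python3 - <<'E'
from look import *
measure("top",["jar_blue_large_center","jar_blue_small_center","seat_blue_large"])
p,d=cams.read_camera("scene"); cv2.imwrite("pics/s1.png",p[100:360,100:560,::-1])
E
```

```text
t: 10.12
position: [0.4521, -0.143, 0.1854]
eef_rot: [-0.0, 1.0, -0.001, 0.002]
force: [0.0, -0.4, -0.1]
gripper_width: 0.0854
gripper_force: 0.0
t: 11.03
position: [0.606, -0.1488, 0.1821]
eef_rot: [-0.0, 1.0, 0.0, -0.001]
force: [0.2, -0.3, -0.2]
gripper_width: 0.0856
gripper_force: 0.0
jar_blue_small_center top 0.56 xy 0.6075 -0.1498 R 0.0203 ztop 0.0653 [371 212 394 240]
```

View pics/s1.png

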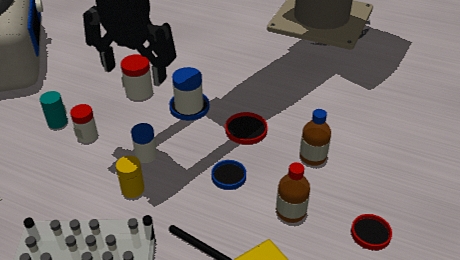

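The large blue jar stands upright in the wide blue seat, at crop (189,95). The gripper is over the small blue jar.

```bash
python3 -m handwheel '{"slide":[[-0.008,-0.004,0],[0,0,0.1],[0,0,0.1],[0,0,0.1],[0,0,0.1],[0,0,0.1],[0,0,0.1],[0,0,0.08],[0,0,0.02],[0,0,0],[0,0,0],[0,0,0],[0,0,0],[0,0,0],[0,0,0],[0,0,0],[0,0,0],[0,0,0],[0,0,0],[0,0,0]],"dr":[[0,0,0],[0,0,0],[0,0,0],[0,0,0],[0,0,0],[0,0,0],[0,0,0],[0,0,0],[0,0,0],[0,0,0],[0,0,0],[0,0,0],[0,0,0],[0,0,0],[0,0,0],[0,0,0],[0,0,0],[0,0,0],[0,0,0],[0,0,0]],"claw":[0.72,0.72,0.72,0.72,0.72,0.72,0.72,0.72,0.72,0.72,0.72,0.2,0.2,0.2,0.2,0.2,0.2,0.2,0.2,0.2]}' 30
```

```text
t: 12.95
position: [0.61, -0.1503, 0.0453]
eef_rot: [-0.0, 1.0, -0.0, 0.001]
force: [-0.6, 1.0, 6.5]
gripper_width: 0.0388
gripper_force: 30.5
```

```bash
python3 -m handwheel '{"slide":[[0,0,-0.05],[0,0,-0.1],[0,0,-0.1],[0,0,-0.1],[0,0,-0.1],[0,0,-0.05],[0.01,0.05,0],[0.01,0.1,0],[0.01,0.1,0],[0.01,0.1,0],[0.01,0.1,0],[0.01,0.1,0],[0.01,0.1,0],[0.01,0.1,0],[0.01,0.05,0],[0,0,0],[0,0,0],[0,0,0]],"dr":[[0,0,0],[0,0,0],[0,0,0],[0,0,0],[0,0,0],[0,0,0],[0,0,0],[0,0,0],[0,0,0],[0,0,0],[0,0,0],[0,0,0],[0,0,0],[0,0,0],[0,0,0],[0,0,0],[0,0,0],[0,0,0]],"claw":[0.2,0.2,0.2,0.2,0.2,0.2,0.2,0.2,0.2,0.2,0.2,0.2,0.2,0.2,0.2,0.2,0.2,0.2]}'
```

```text
t: 14.45
position: [0.5905, 0.0094, 0.1429]
eef_rot: [-0.0, 1.0, -0.0, -0.0]
force: [0.4, -0.2, -0.5]
gripper_width: 0.0394
gripper_force: 30.3
```

```bash
python3 -m handwheel '{"slide":[[-0.006,0.003,0.05],[0,0,0.1],[0,0,0.1],[0,0,0.1],[0,0,0.06],[0,0,0.03],[0,0,0.02],[0,0,0.01],[0,0,0],[0,0,0],[0,0,0]],"dr":[[0,0,0],[0,0,0],[0,0,0],[0,0,0],[0,0,0],[0,0,0],[0,0,0],[0,0,0],[0,0,0],[0,0,0],[0,0,0]],"claw":[0.2,0.2,0.2,0.2,0.2,0.2,0.2,0.2,0.2,0.2,0.2]}'
```

```text
t: 15.37
position: [0.5927, 0.0106, 0.0504]
eef_rot: [-0.0, 1.0, -0.0, 0.001]
force: [0.0, -0.1, -0.4]
gripper_width: 0.0393
gripper_force: 30.3
```

```bash
python3 -m handwheel '{"slide":[[0,0,0.006],[0,0,0],[0,0,0],[0,0,0],[0,0,0],[0,0,0],[0,0,0],[0,0,0],[0,0,-0.05],[0,0,-0.1],[0,0,-0.1],[0,0,-0.1],[0,0,-0.1],[0,0,-0.1],[0,0,-0.1],[0,0,0],[0,0,0]],"dr":[[0,0,0],[0,0,0],[0,0,0],[0,0,0],[0,0,0],[0,0,0],[0,0,0],[0,0,0],[0,0,0],[0,0,0],[0,0,0],[0,0,0],[0,0,0],[0,0,0],[0,0,0],[0,0,0],[0,0,0]],"claw":[0.2,0.2,0.8,0.8,0.8,0.8,0.8,0.8,0.8,0.8,0.8,0.8,0.8,0.8,0.8,1,1]}'
python3 -m handwheel '{"slide":[[0.06,-0.115,0],[0.06,-0.115,0],[0.06,-0.115,0],[0.06,-0.115,0],[0.06,-0.115,0],[0.06,-0.115,0],[0.06,-0.115,0],[0.06,-0.115,0],[0.06,-0.115,0],[0.06,-0.115,0],[0.06,-0.115,0],[0.06,-0.105,0],[0,0,0],[0,0,0],[0,0,0]],"dr":[[0,0,0],[0,0,0],[0,0,0],[0,0,0],[0,0,0],[0,0,0],[0,0,0],[0,0,0],[0,0,0],[0,0,0],[0,0,0],[0,0,0],[0,0,0],[0,0,0],[0,0,0]],"claw":[1,1,1,1,1,1,1,1,1,1,1,1,1,1,1]}'
python3 - <<'E'
from look import *
measure("scene",["jar_blue_large_center","jar_blue_small_center"])
measure("top",["jar_red_large_center","jar_blue_small_center"])
p,d=cams.read_camera("scene"); cv2.imwrite("pics/s2.png",p[100:360,100:560,::-1])
E
```

```text
t: 16.78
position: [0.5931, 0.0106, 0.1805]
eef_rot: [-0.0, 1.0, -0.0, 0.002]
force: [-1.2, 0.6, -0.8]
gripper_width: 0.0854
gripper_force: 0.0
t: 18.03
position: [0.4476, -0.2627, 0.1772]
eef_rot: [0.0, 1.0, 0.001, -0.001]
force: [0.0, -0.0, 0.0]
gripper_width: 0.0853
gripper_force: 0.0
jar_blue_large_center scene 0.69 xy 0.4511 -0.1438 R 0.0312 ztop 0.0804 [272 167 303 217]
jar_blue_large_center scene 0.64 few 0 [314.0, 264.9, 351.6, 289.3]
jar_blue_small_center scene 0.93 xy 0.6893 -0.1292 R 0.0217 ztop 0.0644 [215 254 246 297]
jar_blue_small_center scene 0.61 xy 0.5907 0.0101 R 0.0207 ztop 0.0684 [315 240 341 283]
jar_red_large_center top 0.67 xy 0.4481 -0.2630 R 0.0288 ztop 0.0774 [429 294 465 327]
jar_red_large_center top 0.33 few 0 [145.6, 209.3, 180.0, 245.3]
jar_blue_small_center top 0.94 xy 0.5896 0.0112 R 0.0201 ztop 0.0685 [283 223 306 248]
jar_blue_small_center top 0.91 xy 0.6877 -0.1277 R 0.0205 ztop 0.0651 [360 170 380 198]
```

View pics/s2.png

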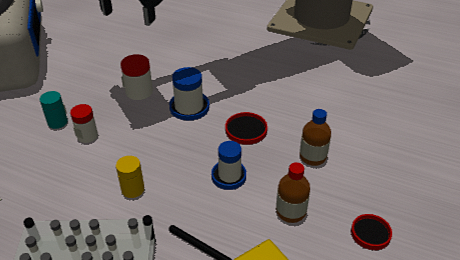

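Both blue jars are seated and released, at crop (188,95) and (229,165), with lid tops at 80 and 68 mm as they should be. Next is the large red jar.

```bash
python3 -m handwheel '{"slide":[[-0.005,-0.002,0.1],[0,0,0.1],[0,0,0.1],[0,0,0.1],[0,0,0.1],[0,0,0.1],[0,0,0.035],[0,0,0],[0,0,0],[0,0,0],[0,0,0],[0,0,0],[0,0,0],[0,0,0],[0,0,0],[0,0,0],[0,0,0]],"dr":[[0,0,0],[0,0,0],[0,0,0],[0,0,0],[0,0,0],[0,0,0],[0,0,0],[0,0,0],[0,0,0],[0,0,0],[0,0,0],[0,0,0],[0,0,0],[0,0,0],[0,0,0],[0,0,0],[0,0,0]],"claw":[1,1,1,1,1,1,1,1,0.4,0.4,0.4,0.4,0.4,0.4,0.4,0.4,0.4]}' 40
```

```text
t: 19.8
position: [0.4502, -0.2646, 0.053]
eef_rot: [-0.0, 1.0, -0.001, 0.001]
force: [-0.0, 0.3, 5.8]
gripper_width: 0.0572
gripper_force: 43.2
```

```bash
python3 -m handwheel '{"slide":[[0,0,-0.05],[0,0,-0.1],[0,0,-0.1],[0,0,-0.1],[0,0,-0.1],[0,0,-0.1],[0,0,-0.1],[0,0,-0.05],[0,0.06,0],[0,0.1,0],[0,0.1,0],[0,0.1,0],[0,0.1,0],[0,0.1,0],[0,0.1,0],[0,0.1,0],[0,0.1,0],[0,0.1,0]],"dr":[[0,0,0],[0,0,0],[0,0,0],[0,0,0],[0,0,0],[0,0,0],[0,0,0],[0,0,0],[0,0,0],[0,0,0],[0,0,0],[0,0,0],[0,0,0],[0,0,0],[0,0,0],[0,0,0],[0,0,0],[0,0,0]],"claw":[0.4,0.4,0.4,0.4,0.4,0.4,0.4,0.4,0.4,0.4,0.4,0.4,0.4,0.4,0.4,0.4,0.4,0.4]}'
python3 -m handwheel '{"slide":[[-0.03,0.1,0],[-0.03,0.1,0],[-0.028,0.1,0],[0,0.01,0],[0,0,0],[0,0,0],[0,0,0]],"dr":[[0,0,0],[0,0,0],[0,0,0],[0,0,0],[0,0,0],[0,0,0],[0,0,0]],"claw":[0.4,0.4,0.4,0.4,0.4,0.4,0.4]}'
```

```text
t: 21.3
position: [0.4478, -0.07, 0.1898]
eef_rot: [-0.0, 1.0, 0.0, -0.001]
force: [1.1, 0.8, -1.4]
gripper_width: 0.0571
gripper_force: 43.1
t: 21.88
position: [0.4659, -0.0102, 0.1906]
eef_rot: [0.0, 1.0, -0.0, -0.0]
force: [-0.0, -0.6, -1.1]
gripper_width: 0.0573
gripper_force: 43.3
```

```bash
python3 -m handwheel '{"slide":[[-0.006,0,0.05],[0,0,0.1],[0,0,0.1],[0,0,0.1],[0,0,0.1],[0,0,0.1],[0,0,0.05],[0,0,0.03],[0,0,0.02],[0,0,0.015],[0,0,0],[0,0,0],[0,0,0]],"dr":[[0,0,0],[0,0,0],[0,0,0],[0,0,0],[0,0,0],[0,0,0],[0,0,0],[0,0,0],[0,0,0],[0,0,0],[0,0,0],[0,0,0],[0,0,0]],"claw":[0.4,0.4,0.4,0.4,0.4,0.4,0.4,0.4,0.4,0.4,0.4,0.4,0.4]}'
```

```text
t: 22.97
position: [0.4684, -0.0098, 0.059]
eef_rot: [-0.0, 1.0, -0.0, 0.001]
force: [0.4, 0.4, -2.0]
gripper_width: 0.057
gripper_force: 43.3
```

```bash
python3 -m handwheel '{"slide":[[0,0,0.01],[0,0,0],[0,0,0],[0,0,0],[0,0,0],[0,0,0],[0,0,0],[0,0,0],[0,0,-0.05],[0,0,-0.1],[0,0,-0.1],[0,0,-0.1],[0,0,-0.1],[0,0,-0.1],[0,0,-0.1],[0,0,0],[0,0,0]],"dr":[[0,0,0],[0,0,0],[0,0,0],[0,0,0],[0,0,0],[0,0,0],[0,0,0],[0,0,0],[0,0,0],[0,0,0],[0,0,0],[0,0,0],[0,0,0],[0,0,0],[0,0,0],[0,0,0],[0,0,0]],"claw":[0.4,0.4,1,1,1,1,1,1,1,1,1,1,1,1,1,0.72,0.72]}'
python3 -m handwheel '{"slide":[[-0.053,-0.104,0],[-0.053,-0.104,0],[-0.053,-0.104,0],[-0.053,-0.104,0],[-0.053,-0.104,0],[-0.053,-0.104,0],[-0.053,-0.104,0],[-0.053,-0.104,0],[-0.053,-0.104,0],[-0.053,-0.104,0],[-0.053,-0.104,0],[-0.053,-0.104,0],[-0.053,-0.104,0],[0,0,0],[0,0,0],[0,0,0]],"dr":[[0,0,0],[0,0,0],[0,0,0],[0,0,0],[0,0,0],[0,0,0],[0,0,0],[0,0,0],[0,0,0],[0,0,0],[0,0,0],[0,0,0],[0,0,0],[0,0,0],[0,0,0],[0,0,0]],"claw":[0.72,0.72,0.72,0.72,0.72,0.72,0.72,0.72,0.72,0.72,0.72,0.72,0.72,0.72,0.72,0.72]}'
python3 - <<'E'
from look import *
measure("scene",["jar_red_large_center","jar_red_small_center"])
E
```

```text
t: 24.38
position: [0.4687, -0.0099, 0.1882]
eef_rot: [-0.0, 1.0, -0.0, 0.002]
force: [-0.2, -0.0, -0.4]
gripper_width: 0.0638
gripper_force: 0.0
t: 25.72
position: [0.6048, -0.2795, 0.1847]
eef_rot: [-0.0, 1.0, 0.001, -0.001]
force: [0.1, 0.1, -0.4]
gripper_width: 0.0617
gripper_force: 0.0
jar_red_large_center scene 0.87 xy 0.4682 -0.0092 R 0.0298 ztop 0.0804 [331 190 364 240]
jar_red_large_center scene 0.36 xy 0.5918 0.0111 R 0.0188 ztop 0.0704 [317 241 342 283]
jar_red_small_center scene 0.81 xy 0.6010 -0.3566 R 0.0195 ztop 0.0644 [141 188 168 226]
jar_red_small_center scene 0.8 xy 0.6089 -0.2802 R 0.0210 ztop 0.0645 [169 204 199 241]
```

```bash
python3 -m handwheel '{"slide":[[-0.012,0,0],[0,0,0.1],[0,0,0.1],[0,0,0.1],[0,0,0.1],[0,0,0.1],[0,0,0.1],[0,0,0.08],[0,0,0.02],[0,0,0],[0,0,0],[0,0,0],[0,0,0],[0,0,0],[0,0,0],[0,0,0],[0,0,0],[0,0,0],[0,0,0],[0,0,0]],"dr":[[0,0,0],[0,0,0],[0,0,0],[0,0,0],[0,0,0],[0,0,0],[0,0,0],[0,0,0],[0,0,0],[0,0,0],[0,0,0],[0,0,0],[0,0,0],[0,0,0],[0,0,0],[0,0,0],[0,0,0],[0,0,0],[0,0,0],[0,0,0]],"claw":[0.72,0.72,0.72,0.72,0.72,0.72,0.72,0.72,0.72,0.72,0.72,0.2,0.2,0.2,0.2,0.2,0.2,0.2,0.2,0.2]}' 30
```

```text
t: 27.53
position: [0.6091, -0.2807, 0.0482]
eef_rot: [-0.0, 1.0, -0.001, 0.001]
force: [-0.6, 1.4, 6.3]
gripper_width: 0.0392
gripper_force: 30.2
```

```bash
python3 -m handwheel '{"slide":[[0,0,-0.05],[0,0,-0.1],[0,0,-0.1],[0,0,-0.1],[0,0,-0.1],[0,0,-0.1],[0,0,-0.1],[0,0,-0.1],[0,0,-0.1],[0,0,-0.05],[0,0.06,0],[0,0.1,0],[0,0.1,0],[0,0.1,0],[0,0.1,0],[0,0.1,0],[0,0.1,0],[0,0.1,0],[0,0.1,0],[0,0.1,0]],"dr":[[0,0,0],[0,0,0],[0,0,0],[0,0,0],[0,0,0],[0,0,0],[0,0,0],[0,0,0],[0,0,0],[0,0,0],[0,0,0],[0,0,0],[0,0,0],[0,0,0],[0,0,0],[0,0,0],[0,0,0],[0,0,0],[0,0,0],[0,0,0]],"claw":[0.2,0.2,0.2,0.2,0.2,0.2,0.2,0.2,0.2,0.2,0.2,0.2,0.2,0.2,0.2,0.2,0.2,0.2,0.2,0.2]}'
python3 -m handwheel '{"slide":[[0,0.1,0],[0,0.1,0],[0,0.1,0],[0,0.1,0],[0,0.1,0],[0,0.1,0],[0,0.1,0],[0,0.1,0],[0,0.1,0],[0,0.1,0],[0,0.1,0],[0,0.1,0],[0,0.1,0],[0,0.1,0],[0,0.1,0],[0,0.1,0],[0,0.1,0],[0,0,0],[0,0,0],[0,0,0]],"dr":[[0,0,0],[0,0,0],[0,0,0],[0,0,0],[0,0,0],[0,0,0],[0,0,0],[0,0,0],[0,0,0],[0,0,0],[0,0,0],[0,0,0],[0,0,0],[0,0,0],[0,0,0],[0,0,0],[0,0,0],[0,0,0],[0,0,0],[0,0,0]],"claw":[0.2,0.2,0.2,0.2,0.2,0.2,0.2,0.2,0.2,0.2,0.2,0.2,0.2,0.2,0.2,0.2,0.2,0.2,0.2,0.2]}'
```

```text
t: 29.2
position: [0.6068, -0.0861, 0.2243]
eef_rot: [-0.0, 1.0, 0.0, -0.001]
force: [-0.6, -0.2, -0.1]
gripper_width: 0.0393
gripper_force: 30.5
t: 30.87
position: [0.6069, 0.2518, 0.2248]
eef_rot: [-0.0, 1.0, -0.0, -0.001]
force: [0.1, -0.2, -1.7]
gripper_width: 0.0392
gripper_force: 30.5
```

```bash
python3 -m handwheel '{"slide":[[-0.016,0.053,0],[0,0,0.05],[0,0,0.1],[0,0,0.1],[0,0,0.1],[0,0,0.1],[0,0,0.1],[0,0,0.1],[0,0,0.1],[0,0,0.05],[0,0,0.03],[0,0,0.02],[0,0,0.01],[0,0,0],[0,0,0],[0,0,0]],"dr":[[0,0,0],[0,0,0],[0,0,0],[0,0,0],[0,0,0],[0,0,0],[0,0,0],[0,0,0],[0,0,0],[0,0,0],[0,0,0],[0,0,0],[0,0,0],[0,0,0],[0,0,0],[0,0,0]],"claw":[0.2,0.2,0.2,0.2,0.2,0.2,0.2,0.2,0.2,0.2,0.2,0.2,0.2,0.2,0.2,0.2]}'
```

```text
t: 32.2
position: [0.6118, 0.2628, 0.0554]
eef_rot: [-0.0, 1.0, 0.0, 0.001]
force: [-0.7, 0.4, -0.0]
gripper_width: 0.0391
gripper_force: 30.6
```

Lower by 3 mm, release, rise and check.

```bash
python3 -m handwheel '{"slide":[[0,0,0.013],[0,0,0],[0,0,0],[0,0,0],[0,0,0],[0,0,0],[0,0,0],[0,0,0],[0,0,-0.05],[0,0,-0.1],[0,0,-0.1],[0,0,-0.1],[0,0,-0.1],[0,0,-0.1],[0,0,-0.1],[0,0,-0.1],[0,0,0],[0,0,0]],"dr":[[0,0,0],[0,0,0],[0,0,0],[0,0,0],[0,0,0],[0,0,0],[0,0,0],[0,0,0],[0,0,0],[0,0,0],[0,0,0],[0,0,0],[0,0,0],[0,0,0],[0,0,0],[0,0,0],[0,0,0],[0,0,0]],"claw":[0.2,0.2,0.8,0.8,0.8,0.8,0.8,0.8,0.8,0.8,0.8,0.8,0.8,0.8,0.8,0.8,0.8,0.8]}'
python3 -m handwheel '{"slide":[[0.15,0.1,0],[0.15,0.1,0],[0.15,0.1,0],[0.15,0.1,0],[0.15,0.1,0],[0,0.1,0],[0,0,0],[0,0,0]],"dr":[[0,0,0],[0,0,0],[0,0,0],[0,0,0],[0,0,0],[0,0,0],[0,0,0],[0,0,0]],"claw":[0.8,0.8,0.8,0.8,0.8,0.8,0.8,0.8]}'
python3 - <<'E'
from look import *
measure("scene",[n for n in NAMES if n[:4]!="seat"])
p,d=cams.read_camera("scene"); cv2.imwrite("pics/s3.png",p[:,:,::-1])
E
```

```text
t: 33.7
position: [0.6121, 0.2629, 0.2042]
eef_rot: [-0.0, 1.0, 0.001, 0.002]
force: [-0.1, 0.3, -0.2]
gripper_width: 0.0682
gripper_force: 0.0
t: 34.37
position: [0.4599, 0.3828, 0.2003]
eef_rot: [-0.001, 1.0, -0.001, -0.001]
force: [0.1, 0.1, -0.1]
gripper_width: 0.0678
gripper_force: 0.0
jar_blue_large_center scene 0.66 xy 0.4510 -0.1438 R 0.0313 ztop 0.0803 [270 170 306 214]
jar_blue_small_center scene 0.86 xy 0.5909 0.0102 R 0.0207 ztop 0.0683 [315 240 344 285]
jar_blue_small_center scene 0.86 xy 0.6882 -0.1282 R 0.0209 ztop 0.0646 [218 255 243 296]
jar_red_large_center scene 0.75 xy 0.4673 -0.0097 R 0.0307 ztop 0.0804 [331 190 363 238]
jar_red_small_center scene 0.63 xy 0.6109 0.2616 R 0.0204 ztop 0.0682 [454 296 493 342]
jar_red_small_center scene 0.56 xy 0.5993 -0.3587 R 0.0211 ztop 0.0646 [140 188 167 229]
bottle_blue scene 0.75 xy 0.4851 0.1289 R 0.0125 ztop 0.1057 [400 209 429 266]
bottle_red scene 0.59 xy 0.6213 0.1349 R 0.0131 ztop 0.1052 [379 259 411 320]
bottle_red scene 0.59 few 0 [270.2, 167.8, 304.0, 215.1]
```

View pics/s3.png

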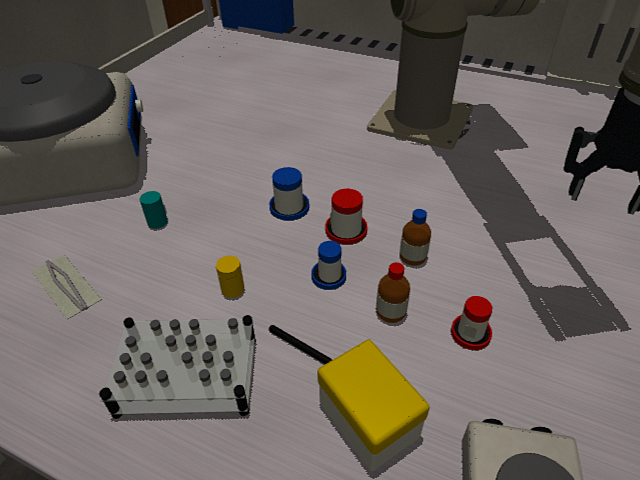

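All four jars stand upright in their seats, at (288,192), (329,262), (347,214) and (474,320). The bottles haven't moved and the arm is clear.

```bash
python3 -c "
from plant import job; print(job.finish_job())"
```

```text
the job is handed in; nothing more can be done
None
```

All four jars stand upright in their own seats, both blue ones seated and released before either red one was moved, the bottles were left standing where they were, and the job was handed in at about 35 s.

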